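Isolate the bench test supply and swing out its lockout hasp

TASK

Isolate the bench test supply: turn the red handle of the isolator with the yellow plate a quarter turn counter-clockwise to off, and only when it is off swing that isolator's red-knobbed steel hasp fully out past the front of the box, ready for a padlock. Leave the black-handled isolator switched on.

Things in the scene. Friction and masses are not known exactly. Their poses are not given: they have to be found in the camera images.
- red_isolator: Isolator to work on: grey box 110 (x) x 100 (y) x 55 mm high, fixed to the bench, face up, square yellow plate on top, red handle, steel hasp with red knob. Origin: centre of its underside, on the bench. Its +x points to its back (two black glands), +y to its left, z up; the front (-x) looks roughly at the robot. All offsets in the other entries are in this frame.
- red_isolator_handle (a joint): Red handle, rad, about the vertical axis x 18, y 0 mm. 0 on: white-lined end of its bar points along +x. Grows counter-clockwise from above to its stop 1.571, off: that end points along +y. Starts 0 to 0.15; needs 0.12 N m, stays where left. Upright bar, 66 mm long, 14 thick, z 63 to 95 mm, centred on the axis (pinch it there) on a disc 52 mm wide.
- red_isolator_hasp (a joint): Hasp, rad: flat steel arm (top z 60 mm) on a vertical pivot at x -42, y -35 mm; upright round knob, 14 mm wide, z 60 to 92 mm, 70 mm from the pivot. 0 folded: arm along +y, knob at x -42, y +35. Grows counter-clockwise from above to its stop 1.571, out: arm along -x, knob at x -112, y -35. Starts 0 to 0.15; 1 N moves it, stays where left. Not blocked while the handle is on.
- black_isolator_handle (a joint): Black handle of the other isolator, rad. 0 on, 1.571 off; starts at 0 to 0.15 and is to stay on. That isolator has the same shape and size but a white plate and a black hasp knob (its hasp is fixed); it stands left or right of the red-handled one, their centres 0.17 to 0.33 m apart.

How it is judged (in metres and radians):
On the way, in this order (a step that is already met when the one before it is completed fails the run):
1. the red handle is turned to off while the hasp is still folded (value of joint red_isolator_handle above 1.35 rad and value of joint red_isolator_hasp below 0.4 rad), for 0.2 s.
2. the hasp is swung out, the handle still off (value of joint red_isolator_hasp above 1.3 rad and value of joint red_isolator_handle above 1.35 rad), for 0.2 s.
At the end, for the whole second after the job is handed in: The red handle is off (above 1.35 rad, within about 12 degrees of its stop), its hasp is out (above 1.3 rad, within about 15 degrees of its stop), both at rest, and the black handle is still on (below 0.4 rad) (all of step 2 and value of joint black_isolator_handle below 0.4 rad and velocity of joint each of red_isolator_hasp, red_isolator_handle below 0.05 rad/s); the robot touches nothing.
It fails at once if the hasp is swung out while the red handle is not off (value of joint red_isolator_hasp above 0.5 rad and value of joint red_isolator_handle below 1.25 rad).
It fails at once if the black handle is turned away from on (value of joint black_isolator_handle above 0.4 rad).
It also fails if it takes over 48 s, if anything falls off the work surface, if the arm or the gripper's body presses on something with over 40 N, if the wrist force passes 120 N, or if a joint passes its speed limit or range.

ROBOT

A 7-joint arm with a two-finger parallel gripper is mounted at the origin on a cart in front of the work surface, level with it; the furniture and walls round the work are solid. World frame = base frame: x ahead of the robot, y to its left, z up, the work surface at z = 0. Lengths are in mm, angles in rad, forces in N, time in s.
With the tool pointing down it reaches from about 400 to 875 mm from the base axis. Payload 4.4 kg.
Tool frame: the origin (TCP) lies at the very end of the fingers, on their centre line; the grasp point (between the pads) lies 19 mm behind it (ctrl.grip_point_offset is the distance from the TCP to the grasp point, in mm); z points along the fingers, y is the line along which they close (so a half turn about z gives the same grasp; the last joint's range is limited). The gripper opens to 85 mm and grips with 20 to 120 N. Pads are 22 mm wide; open, the fingers measure 114 mm over their backs; the gripper's body (76 mm by 85 mm) begins 54 mm behind the grasp point. The pads swing forward as they close: fully open they stand 13 mm farther back than shut.
Start: joints at [-1.22, 0.628, 0.038, 1.517, -0.027, 0.996, -0.02], TCP at [263.122, 594.377, 231.313] pointing down, gripper open.
Joint ranges: [-3.06, 3.06], [-0.37, 2.12], [-1.25, 1.32], [0.18, 2.47], [-1.1, 4.24], [0.23, 1.98], [-2.94, 2.94]. Speed limits (rad/s): [2.57, 2.57, 3.14, 3.14, 3.14, 3.14, 3.14].

INTERFACE

Orientations are given as [roll, pitch, yaw] about the fixed x, y, z axes, in that order (R = Rz(yaw) Ry(pitch) Rx(roll)).
In Python, from cell import ctrl gives the robot as it stands.
- The arm moves only by the tool jog_arm, never from a script. Its argument "increments" is one flat list of numbers, 7 for each row, row after row: the finger opening in cm, from 0 to 8.54, then the shift along the tool's x, y, z in cm, then the turn, a rotation vector about the tool's x, y, z in degrees. In form: [fingers, x, y, z, rx, ry, rz, fingers, x, y, z, rx, ry, rz, ...]. A call has 1 to 20 rows; each row is the pose to reach, as a shift and turn from the pose commanded when the call began, along the tool's axes at that moment; what a row does not reach only later rows make up. A row lasts 1/10 s, in which the tool goes at most 50 mm and 8.59 degrees, less where a joint would pass 70% of its speed; a pose out of reach is approached as far as the arm can. A call with a gripper value outside its range is refused whole. The fingers move at their own pace and stop on an object; the grip force is fixed at half the most. Time passes only in rows, so rows that repeat a pose let the fingers close. It gives the time, the measured TCP pose, the force, the opening and the grip force at its end, in the units of the state.
- ctrl.read_state(): the state, without advancing time (a new reading comes with each control period).
- ctrl.get_image(name): name is "side" or "top"; returns the picture (400x640x3 uint8, red, green, blue); there is no depth.
- ctrl.camera_params(name): a dict with "fx", "fy", "cx", "cy" (pixels), "extrinsics" (4x4, takes a point from world to camera coordinates). Camera axes: x right, y down, z forward; pixel columns grow to the right and rows downward; lengths in mm; the calibration is good to about 2 mm. A picture is of the moment at which its call begins. camera_params takes no time and is no camera call.
- ctrl.finish_job(): hands the job in; it is judged then, once.
The state is a dict: "clock": time; "qpos": joint angles; "qd": joint speeds; "tau": joint torques, N m; "eef_pos": TCP position; "tool_rot": TCP orientation; "force": force on the tool from outside, world axes, zero at the start; "torque": the same for the moment, N m; "width": finger opening in mm; "gripper_force": force on a finger pad.
Only numpy, scipy, OpenCV 4.12 (cv2) and the standard library are available. Lean on these libraries where they do the work, as an engineer would, in place of code of your own. Each camera call takes 0.05 s, during which the arm holds its last target. There are 200 camera calls.

## Working session

There is one attempt and no reset: what is moved stays moved. The work goes in short steps, Python scripts to look and compute and a tool call to move; the robot and the scene stay as the last step left them, time stands still between calls to the robot, and variables do not carry over. Pictures are saved under pics/ and viewed, at most 10 in all, crops included, and the job is handed in when it is done.

Besides the shell and the picture viewer there is one more tool, called after ">>>" as name(argument=value, ...) on one line, values as JSON. jog_arm: Moves the arm, as the interface text tells. Its arguments: {"type":"object","properties":{"increments":{"type":"array","items":{"type":"number"}}},"required":["increments"]}

```bash
mkdir -p pics
python3 - <<'E'
from cell import ctrl
import cv2
for n in("top","side"):
    im=ctrl.get_image(n); cv2.imwrite(f"pics/{n}0.png",im[:,:,::-1])
    p=ctrl.camera_params(n); print(n,p)
print(ctrl.read_state())
E
```

```text
top {'fx': 519.0543974207346, 'fy': 519.0543974207346, 'cx': 322.42224814149284, 'cy': 194.08834143823333, 'extrinsics': array([[-9.70599946e-03, -9.99810942e-01, -1.68485568e-02,
        -1.83734887e+02],
       [-9.98004360e-01,  1.07370695e-02, -6.22254972e-02,
         5.34022221e+02],
       [ 6.23946371e-02,  1.62109725e-02, -9.97919893e-01,
         9.32388886e+02],
       [ 0.00000000e+00,  0.00000000e+00,  0.00000000e+00,
         1.00000000e+00]])}
side {'fx': 477.49133980405907, 'fy': 477.49133980405907, 'cx': 321.3220136944106, 'cy': 206.1088858776089, 'extrinsics': array([[-9.93029252e-01, -1.15847414e-01,  2.17320188e-02,
         4.78909181e+02],
       [-6.65172985e-02,  3.98584579e-01, -9.14716231e-01,
         1.72434303e+02],
       [ 9.73054625e-02, -9.09785530e-01, -4.03512004e-01,
         6.36709106e+02],
       [ 0.00000000e+00,  0.00000000e+00,  0.00000000e+00,
         1.00000000e+00]])}
{'clock': 0.1, 'qpos': array([-1.21980186,  0.62928197,  0.03847023,  1.51826677, -0.02697833,
        0.99625724, -0.01998172]), 'qd': array([-0.0004873 , -0.0007427 ,  0.00079398, -0.00058347, -0.00054062,
       -0.00046751,  0.00107185]), 'tau': array([ 2.59048458e-03, -5.64540696e+01,  1.23013381e+00, -1.93976426e+01,
        1.11896207e-02,  5.46617433e-03, -9.21379240e-06]), 'eef_pos': array([262.91027779, 593.85773839, 230.46352635]), 'tool_rot': array([-3.13989872e+00,  5.13416126e-05,  2.72480773e+00]), 'force': array([-0.24091352,  0.91326615,  0.04772387]), 'torque': array([ 0.00340066,  0.00143924, -0.01181751]), 'gripper_force': 0.0, 'width': 85.62777382400128}
```

View pics/top0.png

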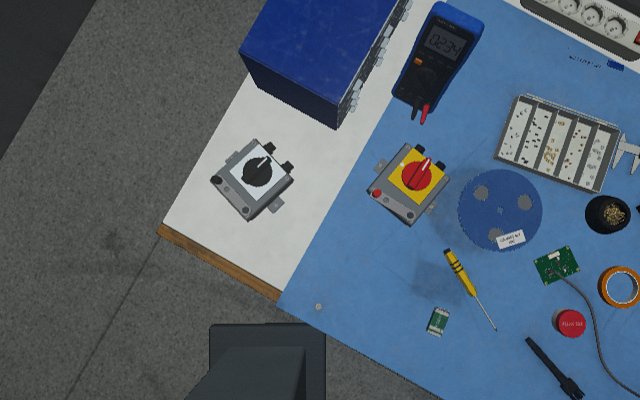

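View pics/side0.png

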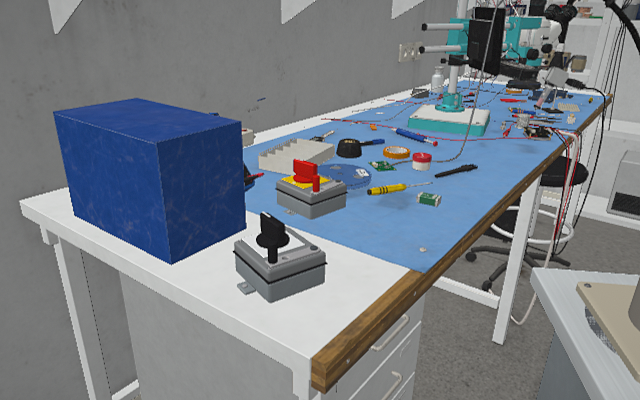

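The top view shows the red isolator at about (410,183), with its handle at (418,175), its knob at (376,193) and its back (glands) up-right. The black isolator stands to the left at (255,175). In the side view the red handle is at about (305,173) and the red knob at (316,185). Next I measure with colour masks.

```bash
cat > h.py <<'E'
import numpy as np,cv2
from cell import ctrl
def proj_ray(n,uv):
    p=ctrl.camera_params(n);E=p["extrinsics"];R=E[:3,:3];t=E[:3,3]
    d=R.T@np.array([(uv[0]-p["cx"])/p["fx"],(uv[1]-p["cy"])/p["fy"],1]);return -R.T@t,d/np.linalg.norm(d)
def on_z(n,uv,z):
    c,d=proj_ray(n,uv);return c+d*(z-c[2])/d[2]
def tri(a,b):
    (c1,d1),(c2,d2)=proj_ray("top",a),proj_ray("side",b)
    s=np.linalg.lstsq(np.c_[d1,-d2],c2-c1,rcond=None)[0];p,q=c1+s[0]*d1,c2+s[1]*d2
    return (p+q)/2,np.linalg.norm(p-q)
def mask(im,kind):
    h=cv2.cvtColor(im,cv2.COLOR_RGB2HSV);H,S,V=cv2.split(h)
    if kind=="red":m=((H<8)|(H>172))&(S>140)&(V>70)
    else:m=(H>20)&(H<35)&(S>130)&(V>100)
    return m.astype(np.uint8)
def blobs(m,box):
    x0,y0,x1,y1=box;mm=np.zeros_like(m);mm[y0:y1,x0:x1]=m[y0:y1,x0:x1]
    n,l,s,c=cv2.connectedComponentsWithStats(mm,connectivity=4)
    return [(s[i].tolist(),c[i].round(1).tolist()) for i in range(1,n) if s[i][4]>8]
E
python3 - <<'E'
from h import *
for n,box in(("top",(350,130,460,235)),("side",(265,145,360,225))):
    im=cv2.imread(f"pics/{n}0.png")[:,:,::-1].copy()
    for k in("red","yel"):print(n,k,blobs(mask(im,k),box))
x=cv2.imread("pics/top0.png")[130:235,350:460];y=cv2.imread("pics/side0.png")[145:225,265:360]
a=cv2.resize(x,(420,400),interpolation=2);b=cv2.resize(y,(380,320),interpolation=2)
a=cv2.resize(x,None,fx=4,fy=4,interpolation=2)[:400,:400];b=cv2.resize(y,None,fx=4,fy=4,interpolation=2)
o=np.zeros((400,800,3),np.uint8);o[:a.shape[0],:400]=a[:,:400];o[:b.shape[0],410:410+380]=b;cv2.imwrite("pics/c.png",o)
E
```

```text
top red [([402, 158, 29, 32, 661], [416.5, 174.8]), ([373, 189, 8, 8, 47], [376.7, 192.7])]
top yel [([388, 148, 57, 57, 924], [415.1, 176.8])]
side red [([293, 159, 27, 33, 552], [306.2, 173.2])]
side yel [([282, 176, 13, 8, 59], [288.7, 179.2]), ([320, 177, 10, 7, 38], [323.0, 179.8]), ([293, 182, 20, 7, 81], [303.0, 184.7])]
```

View pics/c.png

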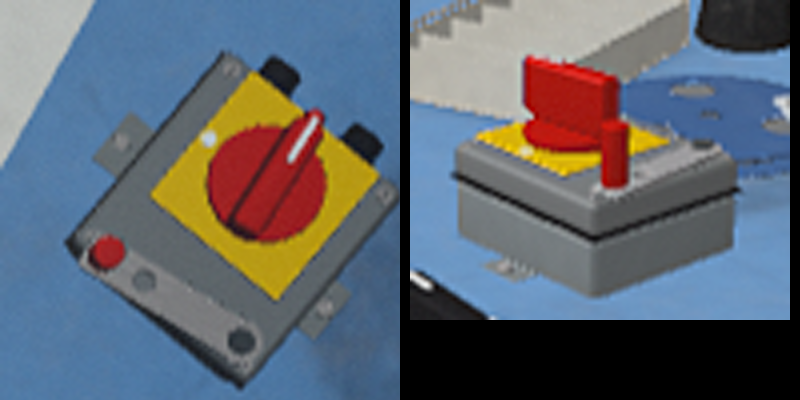

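The crop shows four things:
- **Bar top ends:** top view (428.5,158.8) to (411.2,186.2).
- **Knob top:** top view (377,192), side view (316.2,176).
- **Bar top edge:** side view (294.5,159.5) to (316.5,164).
- **Plate corners:** crop (257,72), (378,177), (277,299), (152,195).

Run:
```python
from h import *
np.set_printoptions(precision=1,suppress=True)
T=lambda x,y:(350+x/4,130+y/4); S=lambda x,y:(265+(x-410)/4,145+y/4)
print("bar ctr",tri(T(279,170),S(571,67)))
print("knob",tri(T(108,248),S(615,126)))
print("white end",tri(T(315,115),S(529,58)),"other",tri(T(244,226),S(614,76)))
im=cv2.imread("pics/top0.png")[:,:,::-1].copy();m=mask(im,"yel")|mask(im,"red")
m[:, :385]=0;m[:,450:]=0;m[:140]=0;m[210:]=0
c=max(cv2.findContours(m,0,1)[0],key=cv2.contourArea);q=cv2.boxPoints(cv2.minAreaRect(c))
P=np.array([on_z("top",p,60)[:2] for p in q]);print("plate",P,P.mean(0))
for i in range(4):
    d=P[(i+1)%4]-P[i];print(np.linalg.norm(d),np.degrees(np.arctan2(d[1],d[0])))
k=on_z("top",T(108,248),92);v=on_z("top",T(241,341),61);print("knob",k,"pivot",v,np.linalg.norm(v-k),np.degrees(np.arctan2(*(k-v)[1::-1])))
a=on_z("top",T(315,115),95);b=on_z("top",T(244,226),95);print("bar",a,b,(a+b)/2,np.linalg.norm(a-b),np.degrees(np.arctan2(*(a-b)[1::-1])))
# black handle/plate rough
print("blk",on_z("top",(257,172),80))
```

```text
bar ctr (array([ 560.2, -353.9,   92.8]), np.float64(3.0472316820256258))
knob (array([ 528.5, -282.3,   88.8]), np.float64(3.157870960159187))
white end (array([ 584. , -369.8,   91. ]), np.float64(1.8673857745496147)) other (array([ 536.4, -338.6,   94.6]), np.float64(3.6362757620661306))
plate [[ 555.6 -302. ]
 [ 612.4 -350.5]
 [ 565.4 -404.6]
 [ 509.  -356.1]] [ 560.6 -353.3]
74.6765629001935 -40.496197598951056
71.6225568962041 -131.01151570024373
74.36162972428318 139.3363900404326
71.40314092757332 49.23987227680949
knob [ 529.8 -281.9   92. ] pivot [ 491.  -341.3   61. ] 77.47966831221515 56.84154048785473
bar [ 584.4 -368.9   95. ] [ 538.2 -338.4   95. ] [ 561.3 -353.6   95. ] 55.392623226529835 -33.46749376766645
blk [567.1 -78.8  80. ]
```

Both views agree with the text: the bar top is at z 93 (95) and the knob at 89–92 (92), and the plate has the right size.

| Quantity | Value |
|---|---|
| Isolator yaw | −40.7° |
| Handle axis | (560.7, −353.5) |
| Handle angle | about 7° |
| Hasp pivot | (492, −341) |
| Hasp angle | about 7.5° |

Now I swing over.

>>> jog_arm(increments=[5.5,-43.2,-39.2,0,0,0,95,5.5,-43.2,-39.2,0,0,0,95,5.5,-43.2,-39.2,0,0,0,95,5.5,-43.2,-39.2,0,0,0,95,5.5,-43.2,-39.2,0,0,0,95,5.5,-43.2,-39.2,0,0,0,95,5.5,-43.2,-39.2,0,0,0,95,5.5,-43.2,-39.2,0,0,0,95,5.5,-43.2,-39.2,0,0,0,95,5.5,-43.2,-39.2,0,0,0,95,5.5,-43.2,-39.2,0,0,0,95,5.5,-43.2,-39.2,0,0,0,95,5.5,-43.2,-39.2,0,0,0,95,5.5,-43.2,-39.2,0,0,0,95,5.5,-43.2,-39.2,0,0,0,95,5.5,-43.2,-39.2,0,0,0,95])

```text
clock: 1.7
eef_pos: [498.9, 62.7, 231.1]
tool_rot: [-3.141, -0.0, 1.07]
force: [0.7, -0.5, 0.3]
width: 55.0
gripper_force: 0.0
```

```bash
cat >> h.py <<'E'
from scipy.spatial.transform import Rotation as Ro
def to(p,yaz):
    "cm shift and deg turn in tool axes to TCP p, tool pointing down, tool y at azimuth yaz deg"
    s=ctrl.read_state();R=Ro.from_euler("xyz",s["tool_rot"]);a=np.radians(yaz)
    y=np.array([np.cos(a),np.sin(a),0]);z=np.array([0,0,-1.]);G=Ro.from_matrix(np.c_[np.cross(y,z),y,z])
    Y=R.as_matrix()[:,1]
    print("t",s["clock"].__round__(2),"pos",s["eef_pos"].round(1),"y az",np.degrees(np.arctan2(Y[1],Y[0])).round(1),"q",s["qpos"].round(2),"w",round(s["width"],1),"F",s["force"].round(1))
    print("shift cm",(R.inv().apply(np.array(p)-s["eef_pos"])/10).round(2),"turn",np.degrees((R.inv()*G).as_rotvec()).round(1))
E
python3 - <<'E'
from h import *
to([560.7,-353.5,150],-123.5)
E
```

```text
t 1.7 pos [498.9  62.7 231.1] y az -28.7 q [-0.54  0.46  0.52  1.93 -0.31  0.83 -0.36] w 55.0 F [ 0.7 -0.5  0.3]
shift cm [-33.53  25.43   8.07] turn [-0.1  0.  94.8]
```

>>> jog_arm(increments=[5.5,-33.5,25.4,8,0,0,94.8,5.5,-33.5,25.4,8,0,0,94.8,5.5,-33.5,25.4,8,0,0,94.8,5.5,-33.5,25.4,8,0,0,94.8,5.5,-33.5,25.4,8,0,0,94.8,5.5,-33.5,25.4,8,0,0,94.8,5.5,-33.5,25.4,8,0,0,94.8,5.5,-33.5,25.4,8,0,0,94.8,5.5,-33.5,25.4,8,0,0,94.8,5.5,-33.5,25.4,8,0,0,94.8,5.5,-33.5,25.4,8,0,0,94.8,5.5,-33.5,25.4,8,0,0,94.8,5.5,-33.5,25.4,8,0,0,94.8,5.5,-33.5,25.4,8,0,0,94.8,5.5,-33.5,25.4,8,0,0,94.8,5.5,-33.5,25.4,8,0,0,94.8,5.5,-33.5,25.4,8,0,0,94.8])

```text
clock: 3.4
eef_pos: [560.0, -354.9, 151.5]
tool_rot: [-3.141, -0.0, -0.587]
force: [-0.1, -0.0, 0.3]
width: 55.0
gripper_force: 0.0
```

Run:
```python
from h import *
to([560.7,-353.5,71],-123.5)
for n in("top","side"): cv2.imwrite(f"pics/{n}1.png",ctrl.get_image(n)[:,:,::-1])
a=cv2.imread("pics/top1.png")[80:280,300:500];b=cv2.imread("pics/side1.png")[60:260,210:410]
cv2.imwrite("pics/c1.png",cv2.resize(np.hstack([a,b]),(800,400)))
```

```text
t 3.4 pos [ 560.  -354.9  151.5] y az -123.7 q [ 0.08  0.89  0.84  1.57 -0.74  1.03 -1.02] w 55.0 F [-0.1 -0.   0.3]
shift cm [-0.03 -0.15  8.05] turn [-0.  -0.  -0.2]
```

View pics/c1.png

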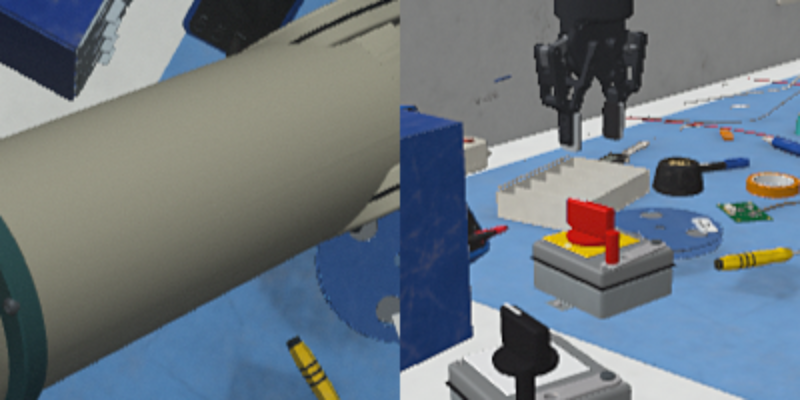

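In the side view the open fingers (about (590,130) in the crop) stand squarely over the red bar at (592,220), and nothing has been disturbed. I go down in two stages and close.

>>> jog_arm(increments=[5.5,0,-0.1,3,0,0,0,5.5,0,-0.1,5,0,0,0,5.5,0,-0.1,6.5,0,0,0,5.5,0,-0.1,7.5,0,0,0,5.5,0,-0.1,8,0,0,0,5.5,0,-0.1,8,0,0,0,1,0,-0.1,8,0,0,0,1,0,-0.1,8,0,0,0,1,0,-0.1,8,0,0,0,1,0,-0.1,8,0,0,0,1,0,-0.1,8,0,0,0,1,0,-0.1,8,0,0,0,1,0,-0.1,8,0,0,0])

```text
clock: 4.8
eef_pos: [561.7, -353.5, 72.4]
tool_rot: [-3.14, -0.001, -0.587]
force: [1.0, 3.2, 5.4]
width: 12.7
gripper_force: 60.4
```

Run:
```python
from h import *
to([560.7,-353.5,71],-40.7)
```

```text
t 4.8 pos [ 561.7 -353.5   72.4] y az -123.6 q [ 0.11  0.98  0.77  1.61 -0.83  0.9  -0.96] w 12.7 F [1.  3.2 5.4]
shift cm [-0.08  0.06  0.13] turn [ -0.   -0.1 -82.9]
```

Gripped with little side force. Now I turn counter-clockwise in steps of about 5° per row.

>>> jog_arm(increments=[1,0,0,0,0,0,-5,1,0,0,0,0,0,-10,1,0,0,0,0,0,-15,1,0,0,0,0,0,-20,1,0,0,0,0,0,-25,1,0,0,0,0,0,-30,1,0,0,0,0,0,-35,1,0,0,0,0,0,-40,1,0,0,0,0,0,-45,1,0,0,0,0,0,-50,1,0,0,0,0,0,-55,1,0,0,0,0,0,-60,1,0,0,0,0,0,-65,1,0,0,0,0,0,-70,1,0,0,0,0,0,-75,1,0,0,0,0,0,-79,1,0,0,0,0,0,-82,1,0,0,0,0,0,-83,1,0,0,0,0,0,-83,1,0,0,0,0,0,-83])

```text
clock: 6.8
eef_pos: [561.4, -350.6, 72.3]
tool_rot: [-3.138, -0.004, 0.862]
force: [-0.8, 8.4, 9.8]
width: 13.0
gripper_force: 61.0
```

Run:
```python
from h import *
to([560.7,-353.5,71],-40.7)
s=ctrl.read_state();print(s["torque"],s["gripper_force"])
```

```text
t 6.8 pos [ 561.4 -350.6   72.3] y az -40.6 q [ 0.29  0.87  0.4   1.61 -0.46  0.76  0.2 ] w 13.0 F [-0.8  8.4  9.8]
shift cm [-0.27  0.13  0.13] turn [-0.2 -0.3  0.1]
[ 1.61380999  0.14508696 -0.0202733 ] 61.03338539600372
```

Off, to within measurement. I add 2° towards the stop, release and lift.

>>> jog_arm(increments=[1,0,0,0,0,0,-2,1,0,0,0,0,0,-2,1,0,0,0,0,0,-2,4,0,0,0,0,0,-2,4,0,0,0,0,0,-2,4,0,0,0,0,0,-2,4,0,0,0,0,0,-2,4,0,0,-1,0,0,-2,4,0,0,-3,0,0,-2,4,0,0,-6,0,0,-2,4,0,0,-10,0,0,-2,4,0,0,-10,0,0,-2,4,0,0,-10,0,0,-2])

```text
clock: 8.1
eef_pos: [561.1, -354.7, 173.0]
tool_rot: [3.139, -0.0, 0.896]
force: [-0.4, -0.4, -1.2]
width: 40.4
gripper_force: 0.0
```

Run:
```python
from h import *
to([529.9,-282,130],-33.2)
for n in("top","side"): cv2.imwrite(f"pics/{n}2.png",ctrl.get_image(n)[:,:,::-1])
a=cv2.imread("pics/top2.png")[80:280,300:500];b=cv2.imread("pics/side2.png")[120:220,260:360]
cv2.imwrite("pics/c2.png",np.hstack([cv2.resize(a,(400,400)),cv2.resize(b,(400,400))]))
```

```text
t 8.1 pos [ 561.1 -354.7  173. ] y az -38.7 q [ 0.26  0.75  0.46  1.54 -0.39  0.93  0.17] w 40.4 F [-0.4 -0.4 -1.2]
shift cm [ 3.72 -7.    4.28] turn [ 0.2 -0.  -5.5]
```

View pics/c2.png

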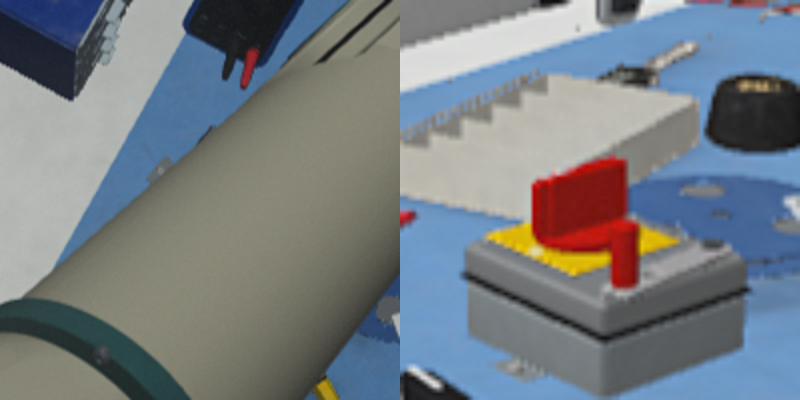

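The bar now lies across the box (crop (540,182) to (625,162)), and the knob is still folded at (624,225). I move above the knob and check the bar angle by ray.

>>> jog_arm(increments=[3.5,3.7,-7,2,0,0,-5.5,3.5,3.7,-7,2,0,0,-5.5,3.5,3.7,-7,4.3,0,0,-5.5,3.5,3.7,-7,4.3,0,0,-5.5,3.5,3.7,-7,4.3,0,0,-5.5])

```text
clock: 8.7
eef_pos: [528.6, -282.0, 127.6]
tool_rot: [-3.14, 0.001, 0.991]
force: [0.2, -0.5, -0.2]
width: 34.7
gripper_force: 0.0
```

Run:
```python
from h import *
S=lambda x,y:(260+(x-400)/4,120+y/4)
a,b=on_z("side",S(540,182),95),on_z("side",S(625,162),95);print(a,b,np.degrees(np.arctan2(*(a-b)[1::-1])),"off=49.3")
k=on_z("side",S(624,227),92);print("knob",k)
to([529.9,-282,70],-33.2)
```

```text
[ 574.26235248 -320.59898226   95.        ] [ 536.71851587 -359.27142719   95.        ] 45.84837211733482 off=49.3
knob [ 526.13404717 -272.28456739   92.        ]
t 8.7 pos [ 528.6 -282.   127.6] y az -33.2 q [ 0.19  0.72  0.41  1.77 -0.4   0.74  0.23] w 34.7 F [ 0.2 -0.5 -0.2]
shift cm [0.08 0.12 5.76] turn [-0.1  0.1 -0. ]
```

>>> jog_arm(increments=[3.5,0.1,0.1,2,0,0,0,3.5,0.1,0.1,4,0,0,0,3.5,0.1,0.1,5.2,0,0,0,3.5,0.1,0.1,5.7,0,0,0,3.5,0.1,0.1,5.7,0,0,0,2,0.1,0.1,5.7,0,0,0,2,0.1,0.1,5.7,0,0,0,2,0.1,0.1,5.7,0,0,0])

```text
clock: 9.5
eef_pos: [530.9, -281.4, 72.0]
tool_rot: [3.14, -0.0, 0.992]
force: [-0.0, -0.1, 0.1]
width: 20.0
gripper_force: 0.0
```

Run:
```python
from h import *
cv2.imwrite("pics/s3.png",cv2.resize(ctrl.get_image("side")[90:220,250:380,::-1],(520,520)))
to([530.7,-282.3,70],-33.2)
s=ctrl.read_state();R=Ro.from_euler("xyz",s["tool_rot"])
for t in list(range(57,142,6))+[143]:
    a=np.radians(t);p=np.array([492.4+70*np.cos(a),-340.9+70*np.sin(a),s["eef_pos"][2]])
    print((R.inv().apply(p-s["eef_pos"])/10).round(1),-(t-57))
```

```text
t 9.55 pos [ 530.8 -281.4   71.9] y az -33.2 q [ 0.22  0.8   0.36  1.79 -0.44  0.63  0.26] w 20.0 F [ 0.5  0.1 -0.4]
shift cm [-0.08  0.04  0.19] turn [ 0.1 -0.   0. ]
[-0.1  0.   0. ] 0
[-0.1 -0.7 -0. ] -6
[-0.2 -1.4 -0. ] -12
[-0.4 -2.1 -0. ] -18
[-0.7 -2.8 -0. ] -24
[-1.  -3.5 -0. ] -30
[-1.4 -4.1 -0. ] -36
[-1.9 -4.7 -0. ] -42
[-2.4 -5.2 -0. ] -48
[-3.  -5.6 -0. ] -54
[-3.6 -6.  -0. ] -60
[-4.3 -6.4 -0. ] -66
[-4.9 -6.6 -0. ] -72
[-5.7 -6.8 -0. ] -78
[-6.4 -6.9 -0. ] -84
[-6.6 -6.9 -0. ] -86
```

View pics/s3.png

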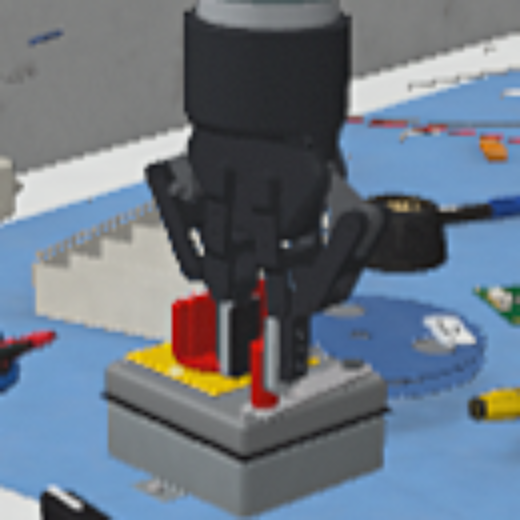

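The knob (crop (262,375)) sits between the fingers in the picture, but it seems nearer the camera than expected. I zoom in before sweeping.

Run:
```python
from h import *
im=ctrl.get_image("side");x0,y0=295,155
o=cv2.resize(im[y0:y0+45,x0:x0+50,::-1].copy(),None,fx=12,fy=12,interpolation=2)
p=ctrl.camera_params("side");E=p["extrinsics"]
def pj(w):
    c=E[:3,:3]@np.array(w)+E[:3,3];return int(12*(p["fx"]*c[0]/c[2]+p["cx"]-x0+.5)),int(12*(p["fy"]*c[1]/c[2]+p["cy"]-y0+.5))
t=ctrl.read_state()["eef_pos"];a=np.radians(-33.2);y=np.array([np.cos(a),np.sin(a),0]);x=np.array([-y[1],y[0],0])
cv2.circle(o,pj(t),4,(0,255,0),-1)
for s in(-1,1):
    for r in(-11,11):cv2.circle(o,pj(t+s*10*y+r*x),4,(255,0,255) if s>0 else (255,255,0),-1)
cv2.imwrite("pics/s4.png",o)
m=mask(im,"red");print(blobs(m,(300,165,330,200)))
```

```text
[([300, 165, 5, 18, 75], [301.6, 173.8]), ([315, 165, 2, 8, 11], [315.3, 168.0]), ([312, 174, 7, 18, 71], [314.2, 183.3])]
```

View pics/s4.png

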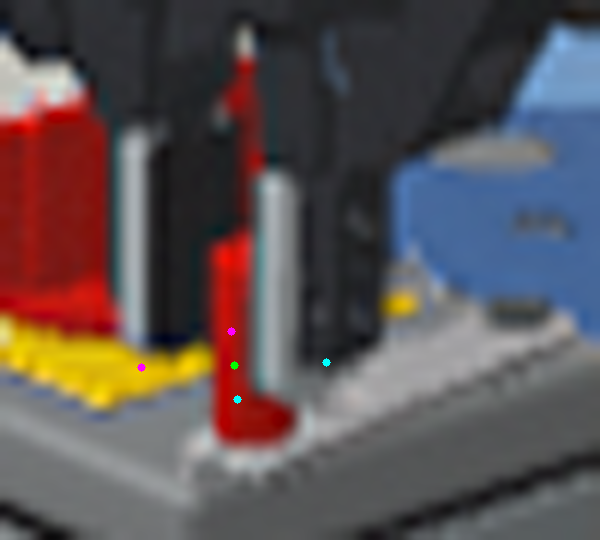

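The zoom shows the right finger covering the knob's right side. The finger midpoint (about (251,347) in the crop) falls on the knob axis (about (253,350)), so the knob is caged. The offset of the predicted dots is about the 2 mm calibration error. I sweep the arc.

>>> jog_arm(increments=[2,-0.1,-0.7,0,0,0,-6,2,-0.2,-1.4,0,0,0,-12,2,-0.4,-2.1,0,0,0,-18,2,-0.7,-2.8,0,0,0,-24,2,-1,-3.5,0,0,0,-30,2,-1.4,-4.1,0,0,0,-36,2,-1.9,-4.7,0,0,0,-42,2,-2.4,-5.2,0,0,0,-48,2,-3,-5.6,0,0,0,-54,2,-3.6,-6,0,0,0,-60,2,-4.3,-6.4,0,0,0,-66,2,-4.9,-6.6,0,0,0,-72,2,-5.7,-6.8,0,0,0,-78,2,-6.4,-6.9,0,0,0,-83,2,-6.6,-6.9,0,0,0,-83,2,-6.6,-6.9,0,0,0,-83,2,-6.6,-6.9,0,0,0,-83])

```text
clock: 11.3
eef_pos: [436.9, -297.5, 71.4]
tool_rot: [3.141, -0.001, 2.44]
force: [0.2, 3.5, 1.5]
width: 19.9
gripper_force: 1.9
```

Run:
```python
from h import *
a=np.radians(143);to([492.4+70*np.cos(a),-340.9+70*np.sin(a),70],50)
```

```text
t 11.3 pos [ 436.9 -297.5   71.4] y az 49.8 q [ 0.58  0.7  -0.05  1.99  0.07  0.46  1.35] w 19.9 F [0.2 3.5 1.5]
shift cm [-0.05 -0.12  0.14] turn [ 0.1 -0.  -0.2]
```

The knob is at its stop (TCP at 142°, 3.5 N). I open, lift, back away and check.

>>> jog_arm(increments=[3.5,0,0,0,0,0,0,3.5,0,0,0,0,0,0,3.5,0,0,0,0,0,0,3.5,0,0,-2,0,0,0,3.5,0,0,-5,0,0,0,3.5,0,0,-10,0,0,0,3.5,0,0,-15,0,0,0,3.5,0,0,-16,0,0,0,3.5,0,0,-16,0,0,0])

```text
clock: 12.2
eef_pos: [437.6, -299.8, 233.4]
tool_rot: [3.141, 0.005, 2.44]
force: [-0.4, 0.8, -0.5]
width: 34.9
gripper_force: 0.0
```

Run:
```python
from h import *
to([430,80,235],50)
```

```text
t 12.2 pos [ 437.6 -299.8  233.4] y az 49.8 q [ 0.6   0.45 -0.07  1.85  0.04  0.83  1.37] w 34.9 F [-0.4  0.8 -0.5]
shift cm [25.11 28.51 -0.28] turn [ 0.   0.3 -0.2]
```

>>> jog_arm(increments=[3.5,25,28.5,0,0,0,0,3.5,25,28.5,0,0,0,0,3.5,25,28.5,0,0,0,0,3.5,25,28.5,0,0,0,0,3.5,25,28.5,0,0,0,0,3.5,25,28.5,0,0,0,0,3.5,25,28.5,0,0,0,0,3.5,25,28.5,0,0,0,0,3.5,25,28.5,0,0,0,0,3.5,25,28.5,0,0,0,0])

```text
clock: 13.2
eef_pos: [428.3, 80.2, 229.8]
tool_rot: [-3.139, -0.002, 2.442]
force: [-0.3, -1.1, -0.3]
width: 35.1
gripper_force: 0.0
```

Run:
```python
from h import *
cv2.imwrite("pics/top5.png",ctrl.get_image("top")[:,:,::-1]);im=cv2.imread("pics/top5.png")
cv2.imwrite("pics/c5.png",cv2.resize(im[130:250,330:470],None,fx=4,fy=4,interpolation=2))
print(blobs(mask(im[:,:,::-1].copy(),"red"),(340,130,460,260)))
for u,z in [(b[1],92) for b in blobs(mask(im[:,:,::-1].copy(),"red"),(340,130,460,260))]:
    p=on_z("top",u,z);print(p,np.degrees(np.arctan2(p[1]+340.9,p[0]-492.4)))
to([430,80,235],50)
```

```text
[([404, 161, 30, 25, 347], [420.7, 171.7]), ([402, 167, 23, 23, 245], [410.8, 181.2]), ([382, 243, 8, 8, 52], [385.4, 246.4])]
[ 563.1274954  -355.53474169   92.        ] -11.690508625947103
[ 547.33712568 -338.66436682   92.        ] 2.330331372615774
[ 439.01763036 -294.33536646   92.        ] 138.90230126115114
t 13.25 pos [428.6  79.2 230. ] y az 49.8 q [-0.13  0.33 -0.15  2.08  0.07  0.74  0.54] w 34.7 F [ 0.2 -0.3  0.1]
shift cm [-0.05  0.15 -0.5 ] turn [-0.2 -0.1 -0.2]
```

View pics/c5.png

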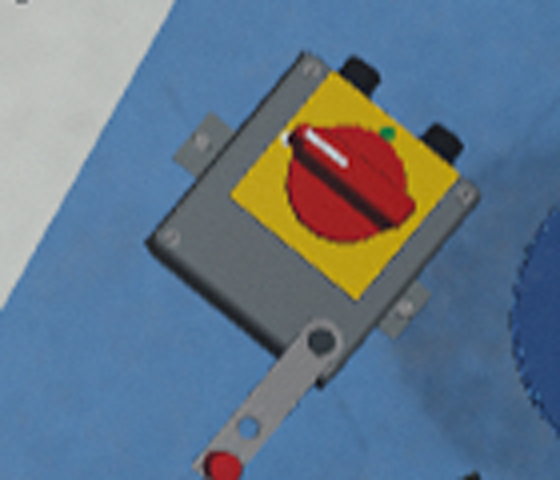

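The top view shows the bar across the box, with its white end at (305,130) towards the box's left, so the handle is off. The hasp is fully out, with its knob at (222,466), an arm angle of 138.9° against 139.3° at the stop. The arm is clear and still, so I hand in.

```bash
python3 -c "
from cell import ctrl
print(ctrl.finish_job())"
```

```text
the job is handed in; nothing more can be done
None
```

The red handle is off and its hasp is fully out (138.9° against 139.3° at the stop); the arm never went near the black handle, which I did not check again at the end; job handed in at about 13 s, and no verdict came back.

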